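# Reference reading on the moisture meter

### The arm

A 6-joint arm with a two-finger parallel gripper is mounted at the origin on the work surface. World frame = base frame: x ahead of the robot, y to its left, z up, the work surface at z = 0. Lengths are in mm, angles in rad, forces in N, time in s.
With the tool pointing down it reaches from about 275 to 975 mm from the base axis. Payload 8.4 kg.
Tool frame: the origin (TCP) lies at the very end of the fingers, on their centre line; the grasp point (between the pads) lies 19 mm behind it; x points along the fingers, y is the direction in which the jaws open and shut, and the axes are right-handed (so a half turn about x gives the same grasp; the last joint's range is limited). The gripper opens to 92 mm and grips with 3 to 60 N. Pads are 20 mm wide; open, the fingers measure 128 mm over their backs; the gripper's body (75 mm by 189 mm) begins 69 mm behind the grasp point.
Start: joints at [1.131, 0.353, 1.633, -0, 1.155, -0.002], TCP at [264.966, 566.057, 214.583] pointing down, gripper open.
Joint ranges: [-2.63, 2.63], [-0.92, 2.1], [0.06, 2.66], [-1.3, 4.44], [0, 2.69], [-3.02, 3.02]. Speed limits (rad/s): [2.22, 2.22, 2.79, 3.14, 3.14, 3.14].

### API

Orientations are given as a rotation vector (axis times angle).
In Python, from plant import status, viewer, order gives the robot as it stands. The module is installed in compiled form; this text tells all that it offers.
- The arm moves only by the tool jog_arm, never from a script. Its argument "series" is a list of rows, each a list of 3 entries, a list of its own where there are three numbers: the shift along the tool's x, y, z in m, then the turn, a rotation vector about the tool's x, y, z in degrees, then the closure, from 0 (fully open) to 1 (shut). In form: [[[tx, ty, tz], [ax, ay, az], fingers], ...]. A call has 1 to 20 rows; each row is the pose to reach, as a shift and turn from the pose measured when the call began, along the tool's axes at that moment; what a row does not reach only later rows make up. A row lasts 1/12 s, in which the tool goes at most 41.7 mm and 7.16 degrees, less where a joint would pass 70% of its speed; a pose out of reach is approached as far as the arm can. A call with a gripper value outside its range is refused whole. The fingers move at their own pace and stop on an object; "force" is the grip in N (left out, the last holds). Time passes only in rows, so rows that repeat a pose let the fingers close. It gives the time, the measured TCP pose, the force and the opening at its end, in the units of the state.
- status.observe(): the state, without advancing time (a new reading comes with each control period).
- viewer.read_camera(name): name is "side" or "top"; returns a dict with "pixels" (480x640x3 uint8, red, green, blue), "depth" (480x640 float32, mm along the optical axis (not along the pixel's ray), 0 where there is no reading), "mtx" (3x3 intrinsics, pixels), "position" and "attitude" of the camera in the world. Camera axes: x right, y down, z forward; pixel columns grow to the right and rows downward; lengths in mm; the calibration is good to about 2 mm. A picture is of the moment at which its call begins.
- order.finish_job(): hands the job in, once; it reports no verdict.
The state is a dict: "clock": time; "joint_pos": joint angles; "qd": joint speeds; "effort": joint torques, N m; "tcp_pos": TCP position; "tcp_rot": TCP orientation; "ft_force": force on the tool from outside, world axes, zero at the start; "ft_torque": the same for the moment, N m; "gripper_width": finger opening in mm.
Only numpy, scipy, OpenCV 4.12 (cv2) and the standard library are available. Lean on these libraries where they do the work, as an engineer would, in place of code of your own. Each camera call takes 0.05 s, during which the arm holds its last target. There are 200 camera calls.

### The job

Switch the beige meter on by pushing its chrome toggle all the way over towards the sloping face. Then pick up the orange-and-black reader and hold it steady for two seconds, square to the white tile on the meter's sloping face, nose towards the tile's middle and about 6 cm away from it; do not touch the meter with the reader. Finally stand the reader upright on its black mat and let go, with the toggle left on and the other things on the counter left where they are.

Things in the scene. Friction and masses are not known exactly. Their poses are not given: they have to be found in the camera images.
- meter: Fixed beige bench meter, 300 wide (y), 195 high. Origin on the counter under the middle of its sloping face; x level from its front (robot's side) to its back, z up. Front to back: level ledge 60 high at x -185..-85; face sloping 33 deg from level, from z 85 at x -85 to z 195 at x +85; flat top to x +200. Toggle at y +85, white tile at y -55; all else on the face is flat.
- tile: White round reference tile, 80 mm diameter in a dark 104 mm ring, fixed on the meter's sloping face. Origin at the middle of its white surface, 147 mm above the counter; its z axis is the outward normal of the face, 33 deg from vertical, leaning to the meter's front; its y axis is level, along the meter's y.
- toggle (a joint): Chrome toggle on the meter's ledge, hinged about the meter's y axis. 0 = off, leaning 0.5 rad from vertical towards the meter's front; 1.0 rad = fully on, leaning 0.5 rad towards the sloping face. Starts at 0 to 0.2. Friction holds it where it is left; 1 to 2 N at the ball moves it; hard stops at 0 and 1.0.
- toggle_tip (a point): Centre of the toggle's 26 mm chrome ball, 60 mm from the pivot at x -135, y +85, z +82 mm in the meter's frame; it moves on an arc in the meter's x-z plane. The 10 mm stem comes out of a dark block 70 (x) x 50 (y) mm with its top at z 85 (its hinge barrel reaches z 95).
- reader: Hand-held reader, about 0.3 kg, standing nose down on its mat: orange bell-shaped hood (72 mm diameter at the nose, 56 high) with a black grip block above it, 44 (its x) x 36 (its y) mm in section, 56 to 160 mm above the nose, green button on top. Origin at the middle of the nose's underside, z from the nose up through the grip; it looks out of the nose along its -z.
- reader_spot (a point): The reader's reading spot: the point 60 mm straight ahead of the middle of the nose, on the reader's axis (reader frame z = -60 mm); when aimed, it should lie at the tile's origin.
- mat: Fixed black rubber mat, 160 x 160 x 6 mm, on which the reader stands. Origin at the middle of its underside on the counter, its top 6 mm above.
- cup: Bystander: loose galvanised hopper cup, 90 mm diameter, 85 mm high, in front of the mat (nearer the robot). Origin under its middle.
- weight: Bystander: loose steel calibration weight with a knob, 56 mm diameter, 78 mm high, in front of the mat (nearer the robot). Origin under its middle.
- lid: Bystander: loose round smoked acrylic lid, 104 mm diameter, 6 mm thick with a 16 mm high knob, lying on top of the cup. Origin under its middle.
- scoop: Bystander: loose yellow plastic scoop, trough 110 x 70 x 40 mm with a 100 mm handle along its -x, at one side of the counter. Origin under the trough's middle.
- jar: Bystander: loose amber sample jar, 70 mm diameter, 110 mm high, at one side of the counter. Origin under its middle.
Things that resemble listed ones, but are neither listed nor needed, are in the scene too. Of the things shaped like the mat, the black one is meant.

How it is judged:
By the outcome, as a careful person would: the job done as asked, in the order asked, and still so for the second after the job is handed in, with the robot touching nothing.
It also fails if it takes over 72 s, if anything falls off the work surface, if the arm or the gripper's body presses on something with over 40 N, if the wrist force passes 120 N, or if a joint passes its speed limit or range.

## Working session

There is one attempt and no reset: what is moved stays moved. The work goes in short steps, Python scripts to look and compute and a tool call to move; the robot and the scene stay as the last step left them, time stands still between calls to the robot, and variables do not carry over. Pictures are saved under pics/ and viewed, about 8 in all and at most 12, crops included, and the job is handed in when it is done.

Besides the shell and the picture viewer there is one more tool, called after "Emit:" as name(argument=value, ...) on one line, values as JSON. jog_arm: Moves the arm, as the interface text tells. Its arguments: {"type":"object","properties":{"series":{"type":"array","items":{"type":"array"}},"force":{"type":"number"}},"required":["series"]}

```bash
mkdir -p pics; cat > h.py <<'E'
import numpy as np, cv2, pickle
from scipy.spatial.transform import Rotation as R
from plant import status, viewer, order
def cam(n):
    d=viewer.read_camera(n); pickle.dump(d,open(n+'.pkl','wb')); return d
def rot(a):
    a=np.array(a,float)
    if a.shape==(3,3): return a
    return R.from_rotvec(a).as_matrix() if a.size==3 else R.from_quat(a).as_matrix()
def cloud(d):
    v,u=np.mgrid[:480,:640]; z=d['depth'].astype(float)
    K=np.array(d['mtx']); p=np.stack([(u-K[0,2])/K[0,0]*z,(v-K[1,2])/K[1,1]*z,z],-1)
    P=p@rot(d['attitude']).T+np.array(d['position']); P[z==0]=np.nan; return P
def save(d,n): cv2.imwrite('pics/'+n,d['pixels'][:,:,::-1])
E
python3 - <<'E'
from h import *
for n in('top','side'):
    d=cam(n); save(d,n+'1.png'); print(n,d['position'],d['attitude'],d['mtx'])
print(status.observe())
E
```

```text
top [ 376.50978308  -15.71127934 1809.60489733] [-2.19906691  2.20734913 -0.03331386] [[582.56804353   0.         320.65077815]
 [  0.         582.56804353 239.15099008]
 [  0.           0.           1.        ]]
side [ 176.3415696  -722.3234029   951.82313817] [-2.3831126   0.47939333 -0.15491634] [[442.27695979   0.         322.65851005]
 [  0.         442.27695979 235.51051697]
 [  0.           0.           1.        ]]
{'clock': 0.1, 'joint_pos': array([ 1.13062161e+00,  3.53566656e-01,  1.63402783e+00, -5.77175817e-06,
        1.15519948e+00, -2.38200993e-03]), 'qd': array([ 0.00045251, -0.00159933, -0.00015244,  0.00122661,  0.00074055,
       -0.00013958]), 'effort': array([ 1.67614402e-03, -5.94909811e+01, -3.34926045e+01,  6.99739996e-02,
        1.84895948e-02, -7.84327176e-05]), 'tcp_pos': array([264.77273253, 565.67321484, 213.96007004]), 'tcp_rot': array([ 0.34242681,  1.54364977, -0.34428183]), 'ft_force': array([ 0.36898493, -0.3446658 ,  0.19585868]), 'ft_torque': array([ 0.03953968, -0.00017918, -0.02614119]), 'gripper_width': 91.57575731502473}
```

View pics/top1.png

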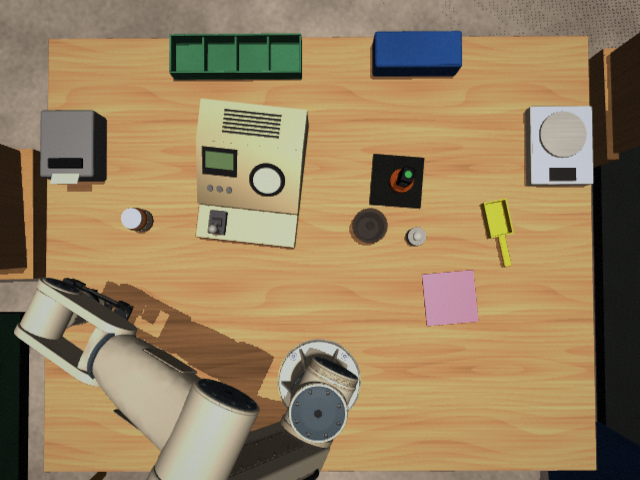

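View pics/side1.png

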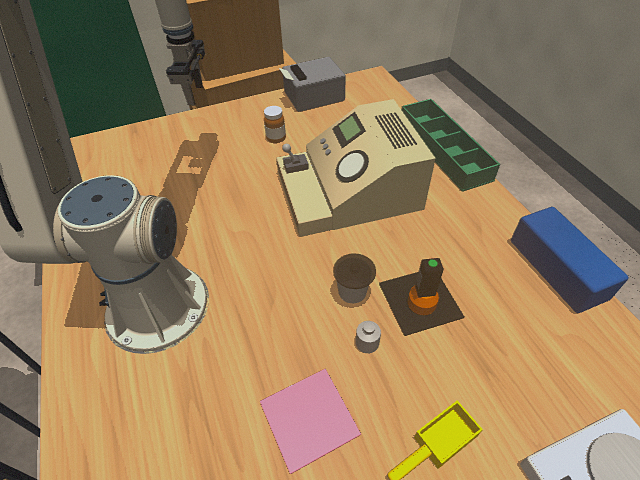

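Top view: toggle near (217,222), tile (267,180), reader (404,178) on the black mat (397,181), cup (369,226), weight (416,237). The side view sees them all too, with the ball at about (287,148).

```bash
python3 - <<'E'
from h import *
np.set_printoptions(precision=1,suppress=True)
D={n:pickle.load(open(n+'.pkl','rb')) for n in('top','side')}
P={n:cloud(D[n]) for n in D}
def hsv(n): return cv2.cvtColor(D[n]['pixels'],cv2.COLOR_RGB2HSV).astype(int)
def rad(P,c,r): return np.hypot(P[...,0]-c[0],P[...,1]-c[1])<r
pt=P['top']; print('tile px',pt[180,267],'reader',pt[175,407],'mat',pt[181,378])
# face plane & yaw
for n,(v,u),box in(('top',(180,267),30),('side',(165,352),25)):
    H=hsv(n);S=np.zeros((480,640),bool);S[v-box:v+box,u-box:u+box]=1
    w=S&(H[...,1]<40)&(H[...,2]>185); k,lab=cv2.connectedComponents(w.astype(np.uint8))
    w=lab==lab[v,u]; q=P[n][w]; c=np.nanmean(q,0)
    cen=np.array([(q[:,i].min()+q[:,i].max())/2 for i in range(3)])
    m=(np.linalg.norm(P[n]-c,axis=-1)<58); a=P[n][m]
    for _ in range(5):
        mu=a.mean(0); N=np.linalg.svd(a-mu,full_matrices=False)[2][2]; N*=np.sign(N[2]); a=a[abs((a-mu)@N)<4]
    print(n,'tile',c,cen,w.sum(),'normal',np.round(N,3),'tilt',np.degrees(np.arccos(N[2])),'yaw',np.degrees(np.arctan2(-N[1],-N[0])))
# top meter outline via high region
q=pt; m=(q[...,2]>180)&(q[...,2]<210)&rad(q,(600,240),260)&(q[...,1]>60)
print('metertop rect',cv2.minAreaRect(q[m][:,:2].astype(np.float32)))
m=(q[...,2]>50)&(q[...,2]<70)&rad(q,(480,240),220)
k,lab,st,_=cv2.connectedComponentsWithStats(m.astype(np.uint8)); i=1+st[1:,4].argmax()
print('ledge rect',st[i],cv2.minAreaRect(q[lab==i][:,:2].astype(np.float32)))
# reader
for n in P:
    q=P[n]; m=(q[...,2]>140)&(q[...,2]<185)&rad(q,pt[175,407],60)
    print(n,'grip top',m.sum(),q[m].mean(0),cv2.minAreaRect(q[m][:,:2].astype(np.float32)))
    H=hsv(n); o=(H[...,0]<16)&(H[...,1]>190)&(H[...,2]>80)&rad(q,pt[175,407],70)&(q[...,2]>10)&(q[...,2]<75)
    x=q[o]; s=__import__('scipy.optimize',fromlist=['x'])
    print('hood',o.sum(),x.mean(0),x.min(0),x.max(0))
    g=(H[...,0]>40)&(H[...,0]<80)&(H[...,1]>120)&rad(q,pt[175,407],50)&(q[...,2]>120); print('button',g.sum(),q[g].mean(0))
    b=(H[...,2]<50)&rad(q,pt[181,397],110)&(q[...,2]<14)&(q[...,2]>-5)
    print('mat',b.sum(),cv2.minAreaRect(q[b][:,:2].astype(np.float32)))
# toggle cluster
for n,(v,u) in(('top',(222,217)),('side',(150,288))):
    q=P[n][v-22:v+22,u-22:u+22].reshape(-1,3); q=q[(q[:,2]>110)&(q[:,2]<160)]; q=q[rad(q,P[n][v,u],90)]
    print(n,'ball',len(q),np.nanmean(q,0),q.max(0) if len(q) else '')
for nm,(v,u),lo in(('cup',(226,369),60),('weight',(237,416),30)):
    m=rad(pt,pt[v,u],60)&(pt[...,2]>lo)&(pt[...,2]<115); print(nm,pt[v,u],pt[m].min(0),pt[m].max(0))
E
```

```text
tile px [601.6 142.  149.5] reader [ 611.5 -255.6  169.7] mat [ 615.8 -188.8   11.5]
top tile [601.2 144.2 147.4] [nan nan nan] 503 normal [-0.5  0.1  0.9] tilt 31.6378075339942 yaw -6.807642717012932
side tile [602.4 145.2 146.5] [601.3 147.1 145.6] 422 normal [-0.5  0.   0.8] tilt 33.02821403582203 yaw -4.684234903810258
metertop rect ((730.9847412109375, 194.54151916503906), (282.8844299316406, 161.40342712402344), 84.03097534179688)
ledge rect [ 196  204  102   45 2892] ((475.40167236328125, 214.49708557128906), (301.0672912597656, 102.68202209472656), 83.45246124267578)
top grip top 212 [ 611.9 -255.3  164.7] ((613.1351928710938, -257.0653076171875), (36.69718933105469, 47.26461410522461), 75.31311798095703)
hood 185 [ 605.8 -246.    49.1] [ 580.5 -289.6   10.4] [ 653.1 -221.6   70. ]
button 48 [ 614.6 -257.9  169. ]
mat 1856 ((617.935546875, -247.20849609375), (158.1534423828125, 157.55088806152344), 85.51485443115234)
side grip top 391 [ 610.4 -261.8  160.4] ((614.0764770507812, -257.3551025390625), (38.434059143066406, 42.779701232910156), 73.81365203857422)
hood 355 [ 603.2 -273.2   45.1] [ 579.1 -293.8   10.2] [ 645.8 -226.2   62.9]
button 54 [ 615.5 -256.8  169.3]
mat 12 ((616.81689453125, -284.1241149902344), (83.28532409667969, 157.5704345703125), 87.59921264648438)
top ball 70 [463.1 299.5 143.1] [478.3 312.1 154.3]
side ball 74 [464.6 296.2 137.6] [478.5 309.1 152.1]
cup [ 471.2 -152.5  104.3] [ 421.8 -207.4   77.6] [ 522.8 -103.4  113.2]
weight [ 439.4 -294.1   78.3] [ 416.  -325.5   31.1] [ 467.9 -271.2   87.4]
```

```bash
cat >> h.py <<'E'
YAW=np.radians(-6.2); TILE=np.array([600.8,145.2,147.])
ex=np.array([np.cos(YAW),np.sin(YAW),0]); ey=np.array([-ex[1],ex[0],0]); ez=np.array([0,0,1.])
MO=np.array([610.,199.7,0])
def M(x,y,z): return MO+x*ex+y*ey+z*ez
def frame(xd,yd):
    xd=xd/np.linalg.norm(xd); yd=yd-xd*(xd@yd); yd/=np.linalg.norm(yd); return np.stack([xd,yd,np.cross(xd,yd)],1)
def down(deg): a=np.radians(deg); return frame(np.array([0,0,-1.]),np.array([np.cos(a),np.sin(a),0]))
def go(*tg):
    s=status.observe(); Rc=rot(s['tcp_rot']); p=np.array(s['tcp_pos'])
    print('t',s['clock'],'p',p.round(1),'F',np.round(s['ft_force'],1),'w',round(s['gripper_width'],1),'q',np.round(s['joint_pos'],2))
    for q,Rt in tg:
        t=Rc.T@(q-p)/1000; r=np.degrees(R.from_matrix(Rc.T@Rt).as_rotvec())
        print('  shift',t.round(4).tolist(),'turn',r.round(1).tolist(),'rows>=%.1f'%max(np.linalg.norm(t)/.0417,np.linalg.norm(r)/7.16))
E
python3 - <<'E'
from h import *
print(rot(status.observe()['tcp_rot']).round(2))
for a in(83.8,-96.2): go((M(-210,85,215),down(a)),(M(-210,85,128),down(a)))
E
```

```text
[[-0.    0.42  0.91]
 [-0.    0.91 -0.42]
 [-1.   -0.    0.  ]]
t 0.1 p [264.8 565.7 214. ] F [ 0.4 -0.3  0.2] w 91.6 q [ 1.13  0.35  1.63 -0.    1.16 -0.  ]
  shift [-0.0008, -0.1726, 0.2416] turn [-18.9, -0.0, 0.1] rows>=7.1
  shift [0.0862, -0.1725, 0.2416] turn [-18.9, -0.0, 0.1] rows>=7.4
t 0.1 p [264.8 565.7 214. ] F [ 0.4 -0.3  0.2] w 91.6 q [ 1.13  0.35  1.63 -0.    1.16 -0.  ]
  shift [-0.0008, -0.1726, 0.2416] turn [161.1, 0.1, 0.0] rows>=22.5
  shift [0.0862, -0.1725, 0.2416] turn [161.1, 0.1, 0.0] rows>=22.5
```

Emit:
jog_arm(series=[[[0, -0.03, 0.04], [-4, 0, 0], 1], [[0, -0.06, 0.08], [-8, 0, 0], 1], [[0, -0.09, 0.12], [-11, 0, 0], 1], [[0, -0.115, 0.16], [-14, 0, 0], 1], [[0, -0.14, 0.195], [-17, 0, 0], 1], [[0, -0.16, 0.225], [-18.9, 0, 0], 1], [[0, -0.1725, 0.2416], [-18.9, 0, 0], 1], [[0, -0.1725, 0.2416], [-18.9, 0, 0], 1], [[0.03, -0.1725, 0.2416], [-18.9, 0, 0], 1], [[0.06, -0.1725, 0.2416], [-18.9, 0, 0], 1], [[0.086, -0.1725, 0.2416], [-18.9, 0, 0], 1], [[0.086, -0.1725, 0.2416], [-18.9, 0, 0], 1], [[0.086, -0.1725, 0.2416], [-18.9, 0, 0], 1], [[0.086, -0.1725, 0.2416], [-18.9, 0, 0], 1]], force=20)

```text
clock: 1.27
tcp_pos: [410.8, 307.6, 129.2]
tcp_rot: [0.084, 1.569, -0.085]
ft_force: [0.3, 0.6, 0.4]
gripper_width: 0.9
```

```bash
python3 - <<'E'
from h import *
d=cam('side'); cv2.imwrite('pics/s2.png',cv2.resize(d['pixels'][90:240,200:440,::-1],None,fx=3,fy=3))
R0=down(83.8)
go((M(-150,85,128),R0),(M(-128,85,128),R0))
E
```

```text
t 1.3167 p [411.2 307.8 129.7] F [-0.2  0.6 -0.1] w 0.6 q [ 0.64  0.28  1.95 -0.    0.91 -0.82]
  shift [0.0017, -0.001, 0.0593] turn [0.0, 0.1, -0.0] rows>=1.4
  shift [0.0018, -0.001, 0.0813] turn [0.0, 0.1, -0.0] rows>=2.0
```

View pics/s2.png

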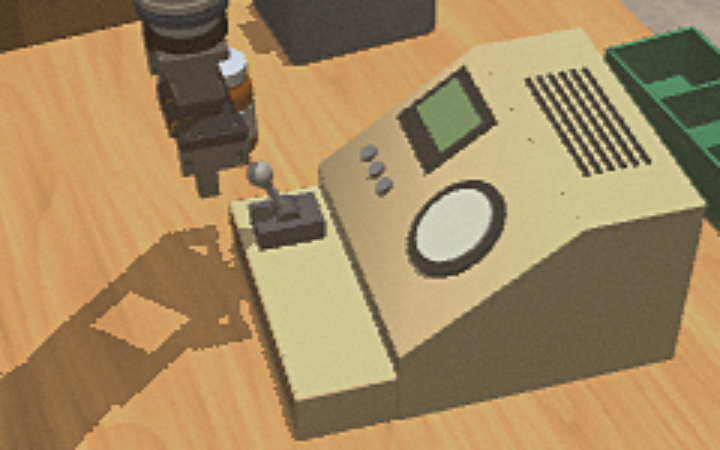

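The closed fingertips (crop 207,190) are just in front of the ball (261,176). I'll push slowly.

Emit:
jog_arm(series=[[[0.001, -0.001, 0.012], [0, 0, 0], 1], [[0.001, -0.001, 0.022], [0, 0, 0], 1], [[0.001, -0.001, 0.032], [0, 0, 0], 1], [[0.001, -0.001, 0.04], [0, 0, 0], 1], [[0.001, -0.001, 0.047], [0, 0, 0], 1], [[0.001, -0.001, 0.053], [0, 0, 0], 1], [[0.001, -0.001, 0.059], [0, 0, 0], 1], [[0.001, -0.001, 0.064], [0, 0, 0], 1], [[0.001, -0.001, 0.068], [0, 0, 0], 1], [[0.001, -0.001, 0.072], [0, 0, 0], 1], [[0.001, -0.001, 0.075], [0, 0, 0], 1], [[0.001, -0.001, 0.077], [0, 0, 0], 1], [[0.001, -0.001, 0.077], [0, 0, 0], 1], [[0.001, -0.001, 0.077], [0, 0, 0], 1]])

```text
clock: 2.48
tcp_pos: [487.9, 298.6, 128.8]
tcp_rot: [0.085, 1.568, -0.084]
ft_force: [0.6, -0.7, 0.1]
gripper_width: 0.6
```

```bash
python3 - <<'E'
from h import *
d=cam('side'); cv2.imwrite('pics/s3.png',cv2.resize(d['pixels'][110:210,240:360,::-1],None,fx=5,fy=5))
R0=down(83.8)
go((M(-128,85,128),R0))
E
```

```text
t 2.5333 p [487.8 298.7 128.9] F [ 0.1 -0.4  0.6] w 0.2 q [ 0.55  0.37  1.83 -0.    0.95 -0.92]
  shift [0.0009, -0.0002, 0.0042] turn [0.0, 0.1, -0.0] rows>=0.1
```

View pics/s3.png

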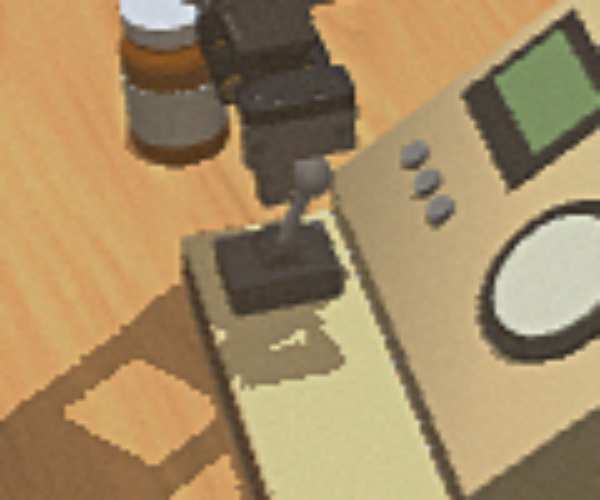

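The ball (313,175) now leans towards the face, but the force shows no stop yet. I'll continue in small steps until it does.

Emit:
jog_arm(series=[[[0.001, 0, 0.002], [0, 0, 0], 1], [[0.001, 0, 0.004], [0, 0, 0], 1], [[0.001, 0, 0.005], [0, 0, 0], 1], [[0.001, 0, 0.005], [0, 0, 0], 1], [[0.001, 0, 0.005], [0, 0, 0], 1]])

```text
clock: 2.95
tcp_pos: [492.7, 298.1, 127.8]
tcp_rot: [0.085, 1.568, -0.084]
ft_force: [-1.4, 0.6, -0.7]
gripper_width: 0.2
```

Emit:
jog_arm(series=[[[0, 0, 0.0015], [0, 0, 0], 1], [[0, 0, 0.003], [0, 0, 0], 1], [[0, 0, 0.003], [0, 0, 0], 1], [[0, 0, 0.003], [0, 0, 0], 1]])

```text
clock: 3.28
tcp_pos: [493.3, 297.9, 127.6]
tcp_rot: [0.085, 1.572, -0.085]
ft_force: [-10.7, 2.8, 5.2]
gripper_width: 0.6
```

The force rose to 11 N with the tip where full-on should be, so that is the hard stop. I'll back off and go up.

Emit:
jog_arm(series=[[[0, 0, -0.015], [0, 0, 0], 1], [[0, 0, -0.04], [0, 0, 0], 1], [[0, 0, -0.05], [0, 0, 0], 1], [[-0.04, 0, -0.05], [0, 0, 0], 0], [[-0.08, 0, -0.05], [0, 0, 0], 0], [[-0.12, 0, -0.05], [0, 0, 0], 0], [[-0.155, 0, -0.05], [0, 0, 0], 0], [[-0.17, 0, -0.05], [0, 0, 0], 0], [[-0.17, 0, -0.05], [0, 0, 0], 0]])

```text
clock: 4.03
tcp_pos: [446.4, 304.6, 302.5]
tcp_rot: [0.088, 1.566, -0.081]
ft_force: [0.8, 0.1, -0.5]
gripper_width: 38.4
```

```bash
python3 - <<'E'
from h import *
d=cam('side'); cv2.imwrite('pics/s4.png',cv2.resize(d['pixels'][110:210,240:360,::-1],None,fx=5,fy=5))
P=cloud(d); q=P[120:200,260:320].reshape(-1,3); m=q-M(-106,85,135); q=q[np.linalg.norm(m,axis=1)<22]; print('ball pts mean',q.mean(0),len(q),'expect on',M(-106,85,134.7))
for a in(75,): 
  go((np.array([614,-257,300.]),down(a)),(np.array([614,-257,101.]),down(a)))
E
```

```text
ball pts mean [513.42265213 291.06468098 136.89571881] 73 expect on [513.79994305 295.65076364 134.7       ]
t 4.0833 p [445.4 303.9 299.8] F [-0.4 -0.2 -1.3] w 42.4 q [ 0.59  0.14  1.72  0.    1.28 -0.87]
  shift [-0.0014, -0.5395, 0.228] turn [8.8, 0.0, -0.2] rows>=14.0
  shift [0.1976, -0.54, 0.2279] turn [8.8, 0.0, -0.2] rows>=14.8
```

View pics/s4.png

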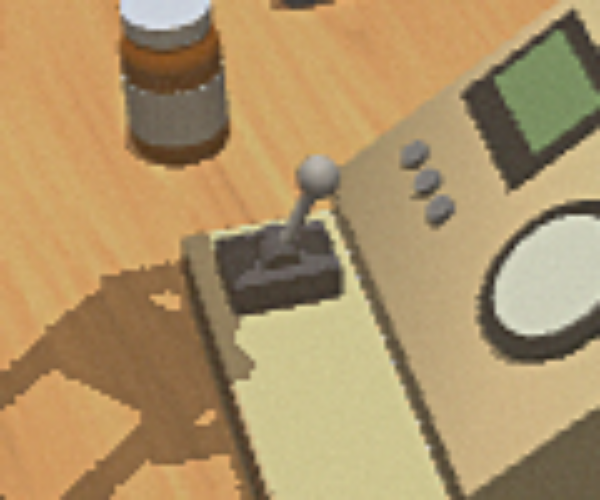

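The toggle is fully on: the ball at (319,177) measures within 1 mm of the expected x. Next is the reader; I'll move above it and look from the top.

Emit:
jog_arm(series=[[[0, -0.036, 0.015], [0.6, 0, 0], 0], [[0, -0.072, 0.03], [1.2, 0, 0], 0], [[0, -0.108, 0.045], [1.8, 0, 0], 0], [[0, -0.144, 0.06], [2.4, 0, 0], 0], [[0, -0.18, 0.076], [3, 0, 0], 0], [[0, -0.216, 0.091], [3.6, 0, 0], 0], [[0, -0.252, 0.106], [4.2, 0, 0], 0], [[0, -0.288, 0.121], [4.8, 0, 0], 0], [[0, -0.324, 0.137], [5.4, 0, 0], 0], [[0, -0.36, 0.152], [6, 0, 0], 0], [[0, -0.396, 0.167], [6.6, 0, 0], 0], [[0, -0.432, 0.182], [7.2, 0, 0], 0], [[0, -0.468, 0.197], [8, 0, 0], 0], [[0, -0.504, 0.212], [8.8, 0, 0], 0], [[0, -0.53, 0.224], [8.8, 0, 0], 0], [[0, -0.54, 0.228], [8.8, 0, -0.2], 0], [[0, -0.54, 0.228], [8.8, 0, -0.2], 0], [[0, -0.54, 0.228], [8.8, 0, -0.2], 0]])

```text
clock: 5.58
tcp_pos: [613.2, -256.9, 296.8]
tcp_rot: [0.206, 1.563, -0.206]
ft_force: [-0.0, 0.1, -0.0]
gripper_width: 92.0
```

```bash
python3 - <<'E'
from h import *
d=cam('side'); cv2.imwrite('pics/s5.png',cv2.resize(d['pixels'][150:350,320:560,::-1],None,fx=3,fy=3))
go((np.array([614.2,-257.2,101.]),down(75)))
E
```

```text
t 5.6333 p [ 613.3 -256.2  297.4] F [0.2 0.5 0.5] w 92.2 q [-0.4   0.35  1.45 -0.    1.34 -1.71]
  shift [0.1964, -0.0007, 0.0015] turn [0.0, -0.1, 0.0] rows>=4.7
```

View pics/s5.png

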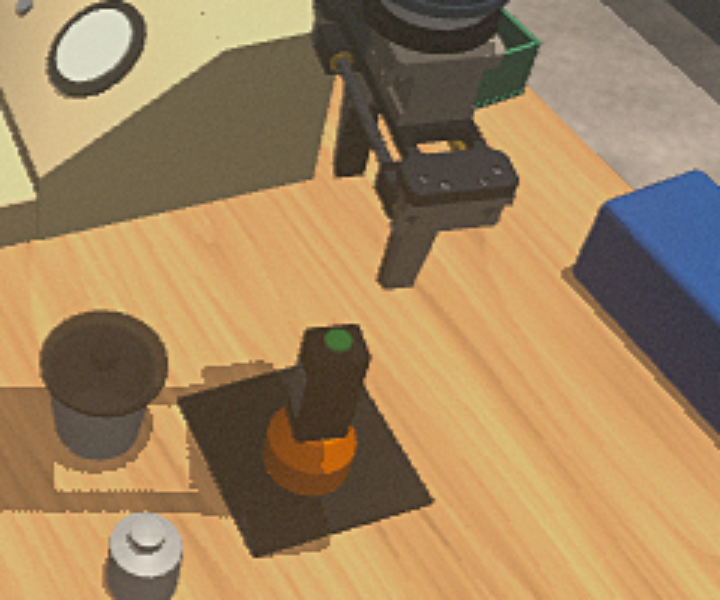

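The open gripper (445,220) is straight above the reader (grip top 335,340) and the path is clear. I'll descend and close.

Emit:
jog_arm(series=[[[0.03, -0.001, 0.0015], [0, 0, 0], 0], [[0.06, -0.001, 0.0015], [0, 0, 0], 0], [[0.09, -0.001, 0.0015], [0, 0, 0], 0], [[0.12, -0.001, 0.0015], [0, 0, 0], 0], [[0.15, -0.001, 0.0015], [0, 0, 0], 0], [[0.175, -0.001, 0.0015], [0, 0, 0], 0], [[0.19, -0.001, 0.0015], [0, 0, 0], 0], [[0.196, -0.001, 0.0015], [0, 0, 0], 0], [[0.196, -0.001, 0.0015], [0, 0, 0], 0], [[0.196, -0.001, 0.0015], [0, 0, 0], 0.45], [[0.196, -0.001, 0.0015], [0, 0, 0], 0.55], [[0.196, -0.001, 0.0015], [0, 0, 0], 0.7], [[0.196, -0.001, 0.0015], [0, 0, 0], 1], [[0.196, -0.001, 0.0015], [0, 0, 0], 1], [[0.196, -0.001, 0.0015], [0, 0, 0], 1], [[0.196, -0.001, 0.0015], [0, 0, 0], 1], [[0.196, -0.001, 0.0015], [0, 0, 0], 1], [[0.196, -0.001, 0.0015], [0, 0, 0], 1], [[0.196, -0.001, 0.0015], [0, 0, 0], 1]], force=30)

```text
clock: 7.22
tcp_pos: [614.2, -257.4, 101.4]
tcp_rot: [0.205, 1.563, -0.205]
ft_force: [0.4, 0.5, 1.1]
gripper_width: 36.3
```

Emit:
jog_arm(series=[[[-0.005, 0, 0], [0, 0, 0], 1], [[-0.015, 0, 0], [0, 0, 0], 1], [[-0.035, 0, 0], [0, 0, 0], 1], [[-0.06, 0, 0], [0, 0, 0], 1], [[-0.09, 0, 0], [0, 0, 0], 1], [[-0.12, 0, 0], [0, 0, 0], 1], [[-0.15, 0, 0], [0, 0, 0], 1], [[-0.18, 0, 0], [0, 0, 0], 1], [[-0.21, 0, 0], [0, 0, 0], 1], [[-0.235, 0, 0], [0, 0, 0], 1], [[-0.25, 0, 0], [0, 0, 0], 1], [[-0.25, 0, 0], [0, 0, 0], 1], [[-0.25, 0, 0], [0, 0, 0], 1]])

```text
clock: 8.3
tcp_pos: [614.6, -257.6, 352.2]
tcp_rot: [0.205, 1.561, -0.205]
ft_force: [-0.1, -0.8, -4.4]
gripper_width: 35.9
```

```bash
cat >> h.py <<'E'
a33=np.radians(33); NORM=-np.sin(a33)*ex+np.cos(a33)*ez
RA=frame(-NORM,ey)
def aim(d,axis=95.4): return (TILE+NORM*(d+axis),RA)
E
python3 - <<'E'
from h import *
d=cam('side'); cv2.imwrite('pics/s6.png',cv2.resize(d['pixels'][100:340,300:560,::-1],None,fx=2.4,fy=2.4))
P=cloud(d);H=cv2.cvtColor(d['pixels'],cv2.COLOR_RGB2HSV).astype(int)
o=(H[...,0]<16)&(H[...,1]>190)&(H[...,2]>80)&(P[...,2]>150)&(P[...,0]>500)&(P[...,1]<-150)
print('hood',o.sum(),P[o].mean(0),P[o].min(0),P[o].max(0))
go((np.array([530,-100,355.]),down(80)),aim(160),aim(60))
E
```

```text
hood 576 [ 602.62366172 -277.38284704  294.09015628] [ 579.26182741 -295.59914638  256.30896318] [ 644.28480462 -232.81530491  314.7296784 ]
t 8.35 p [ 614.  -257.3  350.6] F [-0.6  0.7 -3.8] w 36.1 q [-0.4   0.33  1.37 -0.    1.44 -1.71]
  shift [-0.004, 0.1303, -0.1218] turn [-5.0, -0.2, -0.0] rows>=4.3
  shift [-0.0098, 0.3642, -0.2543] turn [-8.5, -33.1, 2.5] rows>=10.7
  shift [0.0739, 0.3725, -0.2002] turn [-8.5, -33.1, 2.5] rows>=10.3
```

View pics/s6.png

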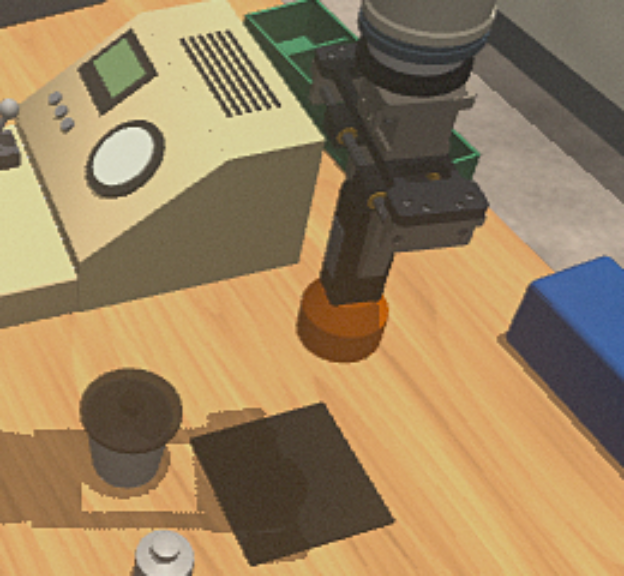

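The reader is held upright (hood about 343,320) and the mat is empty. I'll move to the standoff 160 mm from the tile.

Emit:
jog_arm(series=[[[-0.001, 0.015, -0.01], [-0.4, -1.5, 0.1], 1], [[-0.001, 0.036, -0.025], [-0.85, -3.3, 0.25], 1], [[-0.002, 0.064, -0.044], [-1.5, -5.8, 0.4], 1], [[-0.003, 0.091, -0.064], [-2.1, -8.3, 0.6], 1], [[-0.003, 0.118, -0.083], [-2.8, -10.8, 0.8], 1], [[-0.004, 0.146, -0.102], [-3.4, -13.2, 1], 1], [[-0.005, 0.173, -0.121], [-4, -15.7, 1.2], 1], [[-0.005, 0.2, -0.14], [-4.7, -18.2, 1.4], 1], [[-0.006, 0.228, -0.159], [-5.3, -20.7, 1.6], 1], [[-0.007, 0.255, -0.178], [-6, -23.2, 1.8], 1], [[-0.008, 0.282, -0.197], [-6.6, -25.7, 2], 1], [[-0.008, 0.308, -0.215], [-7.2, -28, 2.1], 1], [[-0.009, 0.33, -0.23], [-7.7, -30, 2.3], 1], [[-0.01, 0.348, -0.243], [-8.1, -31.6, 2.4], 1], [[-0.01, 0.359, -0.251], [-8.4, -32.6, 2.5], 1], [[-0.01, 0.364, -0.254], [-8.5, -33.1, 2.5], 1], [[-0.01, 0.364, -0.254], [-8.5, -33.1, 2.5], 1], [[-0.01, 0.364, -0.254], [-8.5, -33.1, 2.5], 1], [[-0.01, 0.364, -0.254], [-8.5, -33.1, 2.5], 1]])

```text
clock: 9.93
tcp_pos: [462.4, 159.3, 360.4]
tcp_rot: [0.053, 0.995, -0.1]
ft_force: [0.3, 0.2, -3.5]
gripper_width: 35.5
```

```bash
python3 - <<'E'
from h import *
d=cam('side'); cv2.imwrite('pics/s7.png',cv2.resize(d['pixels'][40:270,180:460,::-1],None,fx=2.5,fy=2.5))
P=cloud(d);H=cv2.cvtColor(d['pixels'],cv2.COLOR_RGB2HSV).astype(int)
# hood in tool frame: fit circle at nose cylinder
s=status.observe(); Rc=rot(s['tcp_rot']); L=(P-np.array(s['tcp_pos']))@Rc
o=(H[...,0]<16)&(H[...,1]>150)&(H[...,2]>60)&(abs(L[...,0]-65)<45)&(np.hypot(L[...,1],L[...,2])<55)
q=L[o]; print('hood tool frame',o.sum(),q.min(0).round(1),q.max(0).round(1))
from scipy.optimize import least_squares
for lo,hi in((60,75),(70,85),(80,97)):
    w=q[(q[:,0]>lo)&(q[:,0]<hi)]
    f=least_squares(lambda c:np.hypot(w[:,1]-c[0],w[:,2]-c[1])-c[2],[0,0,34],loss='soft_l1'); print(lo,hi,len(w),f.x.round(1))
go(aim(60))
E
```

```text
hood tool frame 570 [ 38.1 -39.5 -32.4] [95.6 13.4 36.8]
60 75 149 [-1.2  1.  35. ]
70 85 127 [-1.   0.7 35.4]
80 97 121 [-0.6  0.6 35.6]
t 9.9833 p [462.7 159.1 360.7] F [-1.  -0.5 -3.1] w 35.8 q [ 0.59 -0.25  2.08 -0.46  0.91 -0.66]
  shift [0.0994, 0.0012, 0.0002] turn [-0.1, -0.1, 0.1] rows>=2.4
```

View pics/s7.png

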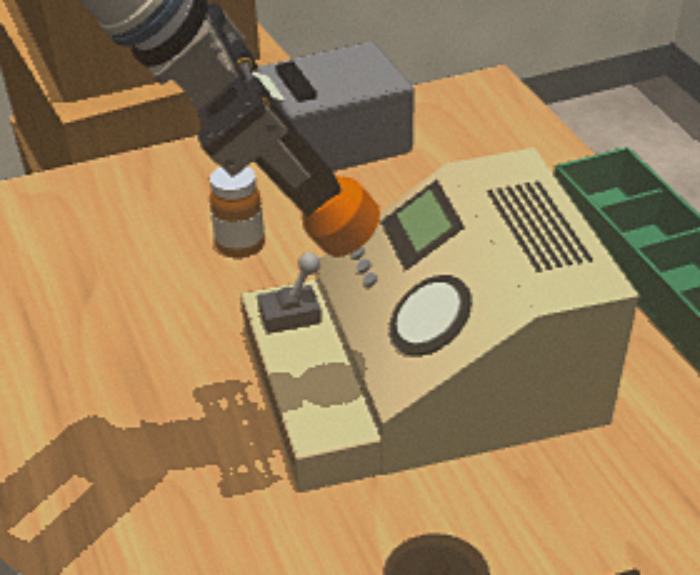

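The reader is in line with the tile (hood 343,215; tile 430,312), its axis within about 1 mm of the tool axis. I'll close in to 60 mm.

Emit:
jog_arm(series=[[[0.01, 0.001, 0], [0, 0, 0], 1], [[0.03, 0.001, 0], [0, 0, 0], 1], [[0.05, 0.001, 0], [0, 0, 0], 1], [[0.07, 0.001, 0], [0, 0, 0], 1], [[0.085, 0.001, 0], [0, 0, 0], 1], [[0.095, 0.001, 0], [0, 0, 0], 1], [[0.099, 0.001, 0], [0, 0, 0], 1], [[0.099, 0.001, 0], [0, 0, 0], 1], [[0.099, 0.001, 0], [0, 0, 0], 1]])

```text
clock: 10.73
tcp_pos: [516.5, 153.9, 277.8]
tcp_rot: [0.054, 0.995, -0.101]
ft_force: [0.5, -0.1, -3.4]
gripper_width: 35.7
```

```bash
python3 - <<'E'
from h import *
from scipy.optimize import least_squares
d=cam('side'); cv2.imwrite('pics/s8.png',cv2.resize(d['pixels'][80:240,240:460,::-1],None,fx=3,fy=3))
P=cloud(d);H=cv2.cvtColor(d['pixels'],cv2.COLOR_RGB2HSV).astype(int)
L=(P-TILE)@np.stack([np.cross(ey,NORM),ey,NORM],1)
o=(H[...,0]<16)&(H[...,1]>150)&(H[...,2]>60)&(L[...,2]>45)&(L[...,2]<125)&(np.hypot(L[...,0],L[...,1])<60)
q=L[o]; print('hood in tile frame',o.sum(),q.min(0).round(1),q.max(0).round(1))
for lo,hi in((55,75),(75,95)):
    w=q[(q[:,2]>lo)&(q[:,2]<hi)]
    f=least_squares(lambda c:np.hypot(w[:,0]-c[0],w[:,1]-c[1])-c[2],[0,0,34],loss='soft_l1'); print(lo,hi,len(w),f.x.round(1))
w=(H[...,1]<40)&(H[...,2]>170)&(np.hypot(L[...,0],L[...,1])<50)&(abs(L[...,2])<12); print('tile',w.sum(),L[w].min(0).round(1),L[w].max(0).round(1))
go(aim(60))
E
```

```text
hood in tile frame 478 [-29.6 -40.5  58.2] [ 37.2  15.9 120.4]
55 75 92 [ 0.5 -0.8 36.1]
75 95 147 [ 1.1 -1.8 35.3]
tile 316 [-25.2 -40.   -6.1] [39.2 38.8  3.9]
t 10.7833 p [516.5 154.2 278.2] F [ 0.5  0.6 -3.1] w 35.8 q [ 0.5  -0.08  2.13 -0.52  0.67 -0.62]
  shift [0.0008, 0.0002, -0.0003] turn [-0.1, -0.0, 0.1] rows>=0.0
```

View pics/s8.png

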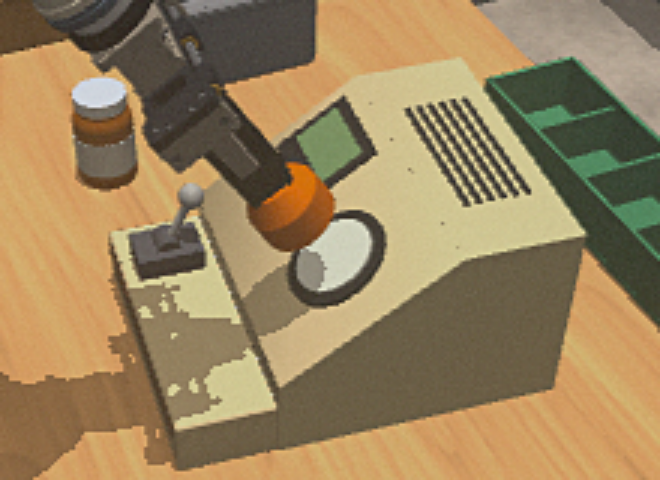

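The reader looks square at the tile (hood 290,208; tile 338,258). In the tile frame the nose is at 58 to 60 mm, within about 1 mm of centre. I'll hold it for over 2 s.

Emit:
jog_arm(series=[[[0, 0, 0], [0, 0, 0], 1], [[0, 0, 0], [0, 0, 0], 1], [[0, 0, 0], [0, 0, 0], 1], [[0, 0, 0], [0, 0, 0], 1], [[0, 0, 0], [0, 0, 0], 1], [[0, 0, 0], [0, 0, 0], 1], [[0, 0, 0], [0, 0, 0], 1], [[0, 0, 0], [0, 0, 0], 1], [[0, 0, 0], [0, 0, 0], 1], [[0, 0, 0], [0, 0, 0], 1], [[0, 0, 0], [0, 0, 0], 1], [[0, 0, 0], [0, 0, 0], 1], [[0, 0, 0], [0, 0, 0], 1], [[0, 0, 0], [0, 0, 0], 1], [[0, 0, 0], [0, 0, 0], 1], [[0, 0, 0], [0, 0, 0], 1], [[0, 0, 0], [0, 0, 0], 1], [[0, 0, 0], [0, 0, 0], 1], [[0, 0, 0], [0, 0, 0], 1], [[0, 0, 0], [0, 0, 0], 1]])

```text
clock: 12.45
tcp_pos: [516.5, 154.2, 278.2]
tcp_rot: [0.055, 0.994, -0.101]
ft_force: [0.5, -0.9, -2.9]
gripper_width: 35.7
```

Emit:
jog_arm(series=[[[0, 0, 0], [0, 0, 0], 1], [[0, 0, 0], [0, 0, 0], 1], [[0, 0, 0], [0, 0, 0], 1], [[0, 0, 0], [0, 0, 0], 1], [[0, 0, 0], [0, 0, 0], 1], [[0, 0, 0], [0, 0, 0], 1], [[0, 0, 0], [0, 0, 0], 1], [[0, 0, 0], [0, 0, 0], 1], [[0, 0, 0], [0, 0, 0], 1], [[0, 0, 0], [0, 0, 0], 1], [[0, 0, 0], [0, 0, 0], 1], [[0, 0, 0], [0, 0, 0], 1], [[0, 0, 0], [0, 0, 0], 1], [[0, 0, 0], [0, 0, 0], 1], [[0, 0, 0], [0, 0, 0], 1], [[0, 0, 0], [0, 0, 0], 1]])

```text
clock: 13.78
tcp_pos: [516.5, 154.2, 278.2]
tcp_rot: [0.054, 0.994, -0.101]
ft_force: [0.3, 0.7, -3.6]
gripper_width: 36.0
```

Emit:
jog_arm(series=[[[-0.01, 0, 0], [0, 0, 0], 1], [[-0.03, 0, 0], [0, 0, 0], 1], [[-0.055, 0, 0], [0, 0, 0], 1], [[-0.08, 0, 0], [0, 0, 0], 1], [[-0.095, 0, 0], [0, 0, 0], 1], [[-0.1, 0, 0], [0, 0, 0], 1], [[-0.1, 0, 0], [0, 0, 0], 1]])

```text
clock: 14.37
tcp_pos: [462.2, 160.7, 363.8]
tcp_rot: [0.056, 0.992, -0.099]
ft_force: [0.4, -0.8, -3.0]
gripper_width: 36.2
```

```bash
python3 - <<'E'
from h import *
go((np.array([617,-252,352.]),down(75)))
E
```

```text
t 14.3667 p [462.2 160.7 363.8] F [ 0.4 -0.8 -3. ] w 36.2 q [ 0.59 -0.25  2.07 -0.46  0.91 -0.66]
  shift [0.1179, -0.3934, 0.1604] turn [8.5, 33.0, -2.6] rows>=10.6
```

Emit:
jog_arm(series=[[[0.004, -0.014, 0.006], [0.3, 1.2, -0.1], 1], [[0.011, -0.036, 0.015], [0.8, 3, -0.2], 1], [[0.019, -0.064, 0.026], [1.4, 5.4, -0.4], 1], [[0.028, -0.092, 0.038], [2, 7.7, -0.6], 1], [[0.036, -0.12, 0.049], [2.6, 10.1, -0.8], 1], [[0.045, -0.149, 0.061], [3.2, 12.5, -1], 1], [[0.053, -0.177, 0.072], [3.8, 14.9, -1.2], 1], [[0.062, -0.206, 0.084], [4.4, 17.3, -1.4], 1], [[0.07, -0.234, 0.095], [5, 19.6, -1.5], 1], [[0.079, -0.262, 0.107], [5.7, 22, -1.7], 1], [[0.087, -0.29, 0.118], [6.3, 24.3, -1.9], 1], [[0.095, -0.317, 0.129], [6.9, 26.6, -2.1], 1], [[0.103, -0.343, 0.14], [7.4, 28.8, -2.3], 1], [[0.109, -0.365, 0.149], [7.9, 30.6, -2.4], 1], [[0.115, -0.382, 0.156], [8.3, 32, -2.5], 1], [[0.118, -0.391, 0.16], [8.5, 33, -2.6], 1], [[0.118, -0.3935, 0.1605], [8.5, 33, -2.6], 1], [[0.118, -0.3935, 0.1605], [8.5, 33, -2.6], 1], [[0.118, -0.3935, 0.1605], [8.5, 33, -2.6], 1]])

```text
clock: 15.95
tcp_pos: [616.7, -251.9, 350.9]
tcp_rot: [0.207, 1.561, -0.205]
ft_force: [-0.6, 0.5, -2.6]
gripper_width: 35.6
```

```bash
python3 - <<'E'
from h import *
d=cam('side');P=cloud(d);H=cv2.cvtColor(d['pixels'],cv2.COLOR_RGB2HSV).astype(int)
s=status.observe(); L=(P-np.array(s['tcp_pos']))@rot(s['tcp_rot'])
o=(H[...,0]<16)&(H[...,1]>150)&(H[...,2]>60)&(abs(L[...,0]-65)<45)&(np.hypot(L[...,1],L[...,2])<55)
print('hood',L[o].min(0).round(1),L[o].max(0).round(1))
go((np.array([617,-252,104.]),down(75)),(np.array([617,-252,101.4]),down(75)))
E
```

```text
hood [ 37.  -38.8 -34.9] [96.9 26.8 32.5]
t 16.0 p [ 616.7 -251.6  351.4] F [-0.5  0.3 -3.5] w 35.8 q [-0.39  0.33  1.37  0.    1.44 -1.7 ]
  shift [0.2474, -0.0006, 0.0004] turn [-0.0, 0.0, -0.0] rows>=5.9
  shift [0.25, -0.0006, 0.0004] turn [-0.0, 0.0, -0.0] rows>=6.0
```

Emit:
jog_arm(series=[[[0.02, 0, 0], [0, 0, 0], 1], [[0.05, 0, 0], [0, 0, 0], 1], [[0.08, 0, 0], [0, 0, 0], 1], [[0.11, 0, 0], [0, 0, 0], 1], [[0.14, 0, 0], [0, 0, 0], 1], [[0.17, 0, 0], [0, 0, 0], 1], [[0.2, 0, 0], [0, 0, 0], 1], [[0.22, 0, 0], [0, 0, 0], 1], [[0.232, 0, 0], [0, 0, 0], 1], [[0.239, 0, 0], [0, 0, 0], 1], [[0.243, 0, 0], [0, 0, 0], 1], [[0.246, 0, 0], [0, 0, 0], 1], [[0.248, 0, 0], [0, 0, 0], 1], [[0.249, 0, 0], [0, 0, 0], 1], [[0.2495, 0, 0], [0, 0, 0], 1], [[0.2495, 0, 0], [0, 0, 0], 1], [[0.2495, 0, 0], [0, 0, 0], 1]])

```text
clock: 17.42
tcp_pos: [617.0, -251.5, 102.4]
tcp_rot: [0.206, 1.56, -0.205]
ft_force: [-0.4, 0.2, -3.0]
gripper_width: 35.9
```

Emit:
jog_arm(series=[[[0.0005, 0, 0], [0, 0, 0], 1], [[0.001, 0, 0], [0, 0, 0], 1], [[0.0015, 0, 0], [0, 0, 0], 1], [[0.0015, 0, 0], [0, 0, 0], 1], [[0.0015, 0, 0], [0, 0, 0], 1]])

```text
clock: 17.83
tcp_pos: [617.3, -251.6, 101.5]
tcp_rot: [0.206, 1.56, -0.205]
ft_force: [-1.8, 0.1, 3.2]
gripper_width: 35.8
```

Contact: the force went from -3 N to +3 N. Release and retreat.

Emit:
jog_arm(series=[[[0, 0, 0], [0, 0, 0], 0.55], [[0, 0, 0], [0, 0, 0], 0.45], [[0, 0, 0], [0, 0, 0], 0.2], [[0, 0, 0], [0, 0, 0], 0], [[0, 0, 0], [0, 0, 0], 0], [[0, 0, 0], [0, 0, 0], 0], [[0, 0, 0], [0, 0, 0], 0], [[0, 0, 0], [0, 0, 0], 0], [[-0.02, 0, 0], [0, 0, 0], 0], [[-0.05, 0, 0], [0, 0, 0], 0], [[-0.085, 0, 0], [0, 0, 0], 0], [[-0.12, 0, 0], [0, 0, 0], 0], [[-0.155, 0, 0], [0, 0, 0], 0], [[-0.19, 0, 0], [0, 0, 0], 0], [[-0.22, 0, 0], [0, 0, 0], 0], [[-0.24, 0, 0], [0, 0, 0], 0], [[-0.25, 0, 0], [0, 0, 0], 0], [[-0.25, 0, 0], [0, 0, 0], 0], [[-0.25, 0, 0], [0, 0, 0], 0]])

```text
clock: 19.42
tcp_pos: [616.7, -251.6, 350.6]
tcp_rot: [0.206, 1.56, -0.205]
ft_force: [-0.3, -0.0, -0.3]
gripper_width: 92.0
```

```bash
python3 - <<'E'
from h import *
d=cam('side'); save(d,'s9.png'); P=cloud(d); H=cv2.cvtColor(d['pixels'],cv2.COLOR_RGB2HSV).astype(int)
g=(H[...,0]>40)&(H[...,0]<80)&(H[...,1]>120)&(np.hypot(P[...,0]-617,P[...,1]+252)<60)&(P[...,2]>120); print('button',g.sum(),P[g].mean(0))
q=P[120:200,260:320].reshape(-1,3); q=q[np.linalg.norm(q-M(-106,85,135),axis=1)<22]; print('ball',q.mean(0),len(q))
go()
E
```

```text
button 47 [ 619.21389474 -252.96530549  169.34992282]
ball [513.39623149 290.74907835 137.07312905] 73
t 19.4667 p [ 616.3 -251.4  349.6] F [-0.  -0.4 -0.1] w 92.1 q [-0.39  0.33  1.37  0.    1.44 -1.7 ]
```

View pics/s9.png

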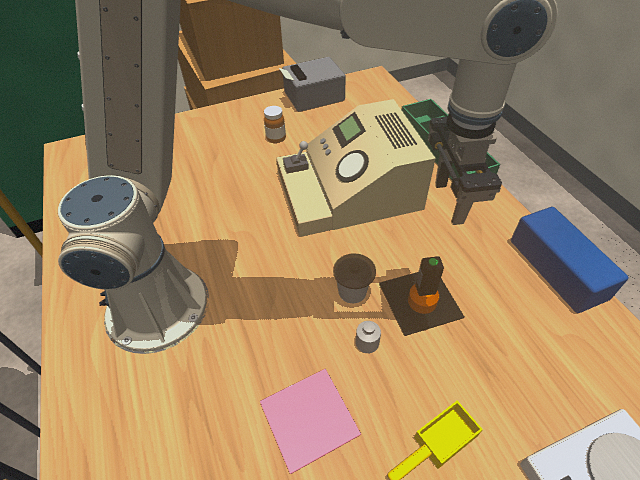

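The reader stands upright on the black mat (425,290), the toggle is still on (303,146), the bystanders haven't moved, and the gripper is clear at (462,180). Handing in.

```bash
python3 -c "
from h import *
print(order.finish_job())"
```

```text
the job is handed in; nothing more can be done
None
```

The job is done and handed in at about 19.5 s of the 72 s allowed; no verdict was reported.

- **Toggle:** I pushed it to its hard stop, where the force rose to about 11 N. The ball measured within 1 mm of the full-on x position, and again after the reader was put back. It read about 5 mm off in y, probably because the side camera sees only one side of the ball.
- **Aiming:** I held the reader square to the tile for about 3 s. The fit put it within 1–2 mm of the tile's middle, with the nose 58–60 mm away, and it did not touch the meter.
- **Putting back:** The reader stands upright on the black mat and is released. Its button is at 169 mm, the same height as at the start.
- **Other things:** The last picture shows the cup, lid, weight, scoop and jar where they were, judged by eye only. The gripper is clear of everything.

No check failed.

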